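Test the yarn winder's stop button and restart

TASK

Test the yarn winder's emergency stop and restart it, with fingertips only: press the big red mushroom button in until it latches, then push one of its ridges round clockwise until the button jumps out again and springs back straight, and then press the green start button fully in and let it go. Do not press the black jog button, nor the green one while the stop is latched, and leave the jars, cones, beakers and bowl standing where they are: nothing is to be lifted or shoved.

Things in the scene. Friction and masses are not known exactly. Their poses are not given: they have to be found in the camera images.
- stop_head (a point): Centre of the upper face of the red mushroom head (90 mm across) on the yellow stop station (box 120 x 120 x 50 mm, fixed, yaw varies). 88 mm above the bench when out, 82 mm pressed in; the face falls 3 mm towards the rim. z up; x along the line of its two finger ridges, which stand 24 to 42 mm from the axis on +x and -x; the face between them is bare. The frame sinks and turns with the head.
- ridge_a (a point): Middle of the top edge of the pushing face of the +x ridge: 33 mm out from the head's axis, 4 mm to +y in the head's frame, 18 mm above stop_head. The ridge is an 8 mm wall, 18 mm long (radially): this face is upright and looks to +y; behind it a ramp slopes down, ending about 20 mm from the x line. Push the face to -y to turn the head clockwise, the way that releases it.
- ridge_b (a point): The same on the -x ridge, half a turn round: 33 mm out, 4 mm to -y, 18 mm above stop_head; its upright face looks to -y of the head's frame and is pushed to +y to turn the head clockwise.
- station: The yellow stop station, fixed to the bench: box 120 x 120 x 50 mm with a black collar (60 mm across, to 60 mm above the bench) under the red mushroom head; origin at the centre of its underside, z up, x and y along its sides (the ridges lie along x while the head is not turned).
- start_box: Grey box 70 x 70 x 45 mm, fixed to the bench, that carries the green start button at its centre; origin at the centre of its underside, z up.
- jog_box: Grey box 70 x 70 x 45 mm, fixed to the bench, that carries the black jog button at its centre; origin at the centre of its underside, z up.
- stop (a joint): How far the mushroom head is pushed straight down, m: 0 out, 0.006 fully in. It resists with about 5 N, snaps over at about 0.004 and then stays latched in by itself. It moves alone when pressed: it does not turn.
- twist (a joint): Turn of the mushroom head clockwise seen from above, rad, 0 to 0.8 (stop). It needs a turning moment of about 0.06 N m and springs back to 0 when let go. With the head latched in, turning lifts it, and between about 0.4 and 0.65 rad it jumps out to 0; with the head turned it cannot be pushed in.
- start_top (a point): Centre of the top of the green start button, 34 mm across, on a grey box 70 x 70 x 45 mm fixed to the bench; z up. Top 67 mm above the bench when out; aluminium collar around it (50 mm across) 57 mm above the bench. Changes places with the black button from run to run.
- start (a joint): Travel of the green button, m: 0 out, 0.006 fully in (about 5 N); springs back.
- jog_top (a point): Centre of the top of the black jog button on a box like the green one's; not to be pressed.
- jog (a joint): Travel of the black jog button, m: 0 out, 0.006 in.
- cone_a: Bystander: orange yarn cone, 58 wide at the foot, 98 tall mm; origin at the centre of its underside, z up. Stands loose on the bench.
- cone_b: Bystander: teal yarn cone, 58 wide at the foot, 98 tall mm; origin at the centre of its underside, z up. Stands loose on the bench.
- jar_a: Bystander: amber jar with white cap, 52 across, 85 tall mm; origin at the centre of its underside, z up. Stands loose on the bench.
- jar_b: Bystander: blue jar with black cap, 52 across, 90 tall mm; origin at the centre of its underside, z up. Stands loose on the bench.
- beaker_a: Bystander: clear beaker, 66 across, 90 tall mm; origin at the centre of its underside, z up. Stands loose on the bench.
- beaker_b: Bystander: clear beaker, 66 across, 90 tall mm; origin at the centre of its underside, z up. Stands loose on the bench.
- mortar: Bystander: white ceramic bowl, 90 across, 50 tall mm; origin at the centre of its underside, z up. Stands loose on the bench.

How it is judged:
By the outcome, as a careful person would: the job done as asked, in the order asked, and still so for the second after the job is handed in, with the robot touching nothing.
It also fails if it takes over 51 s, if anything falls off the work surface, if the arm or the gripper's body presses on something with over 40 N, if the wrist force passes 120 N, or if a joint passes its speed limit or range.

ROBOT

A 6-joint arm with a two-finger parallel gripper is mounted at the origin on the work surface. World frame = base frame: x ahead of the robot, y to its left, z up, the work surface at z = 0. Lengths are in m, angles in rad, forces in N, time in s.
With the tool pointing down it reaches from about 0.25 to 0.8 m from the base axis. Payload 3.9 kg.
Tool frame: the origin (TCP) lies between the finger pads; the fingertips stand 25 mm ahead of it and the grasp point (between the pads) lies 6 mm ahead of it; x points along the fingers, z is the direction in which the jaws open and shut, and the axes are right-handed (so a half turn about x gives the same grasp; the last joint's range is limited). The gripper opens to 85 mm and grips with 20 to 120 N. Pads are 22 mm wide; open, the fingers measure 114 mm over their backs; the gripper's body (76 mm by 85 mm) begins 54 mm behind the grasp point. The pads swing forward as they close: fully open they stand 13 mm farther back than shut.
Start: joints at [-1.129, 0.26, -0.138, 1.173, 0, 1.571], TCP at [0.224, -0.475, 0.256] pointing down, gripper open.
Joint ranges: [-2.78, 2.78], [-0.83, 1.72], [-1.28, 1.37], [-1.9, 2.12], [-1.57, 1.48], [-3.14, 3.14]. Speed limits (rad/s): [2.57, 2.57, 3.14, 3.14, 3.14, 3.14].

INTERFACE

Orientations are given as [roll, pitch, yaw] about the fixed x, y, z axes, in that order (R = Rz(yaw) Ry(pitch) Rx(roll)).
In Python, from workcell import * gives the robot as it stands.
- The arm moves only by the tool drive_tool, never from a script. Its argument "increments" is a list of rows, each an object of numbers: "dx", "dy", "dz": the shift along the tool's x, y, z in m; "yaw": the turn about the tool's x in rad. A call has 1 to 10 rows; each row is the pose to reach, as a shift and turn from the pose commanded when the call began, along the tool's axes at that moment; what a row does not reach only later rows make up. A row lasts 1/10 s, in which the tool goes at most 50 mm and 8.59 degrees, less where a joint would pass 70% of its speed; a pose out of reach is approached as far as the arm can. A call with a gripper value outside its range is refused whole. "hand" is the opening, from 0 (shut) to 1 (fully open), set as the call begins (left out, the last holds). The fingers move at their own pace and stop on an object; the grip force is fixed at half the most. Time passes only in rows, so rows that repeat a pose let the fingers close. It gives the time, the measured TCP pose, the force and the opening at its end, in the units of the state.
- get_state(): the state, without advancing time (a new reading comes with each control period).
- capture(name): name is "scene" or "top" or "wrist"; returns a dict with "color" (480x640x3 uint8, blue, green, red), "K" (3x3 intrinsics, pixels), "extrinsics" (4x4, takes a point from world to camera coordinates). Camera axes: x right, y down, z forward; pixel columns grow to the right and rows downward; lengths in m; the calibration is good to about 2 mm. The wrist camera is an equidistant fisheye: a pixel r from the principal point sees the ray r / f radians off the axis. A picture is of the moment at which its call begins. There is no depth.
- finish_job(): hands the job in, once; it reports no verdict.
The state is a dict: "clock": time; "joint_positions": joint angles; "qd": joint speeds; "tau": joint torques, N m; "tool_pos": TCP position; "tcp_rot": TCP orientation; "contact_force": force on the tool from outside, world axes, zero at the start; "torque": the same for the moment, N m; "finger_gap": finger opening in m.
Only numpy, scipy, OpenCV 4.12 (cv2) and the standard library are available. Lean on these libraries where they do the work, as an engineer would, in place of code of your own. Each camera call takes 0.05 s, during which the arm holds its last target. There are 200 camera calls.

## Working session

There is one attempt and no reset: what is moved stays moved. The work goes in short steps, Python scripts to look and compute and a tool call to move; the robot and the scene stay as the last step left them, time stands still between calls to the robot, and variables do not carry over. Pictures are saved under pics/ and viewed, about 8 in all and at most 12, crops included, and the job is handed in when it is done.

Besides the shell and the picture viewer there is one more tool, called as a command line: name --argument value ..., lists and objects as JSON in quotes. drive_tool: Moves the arm, as the interface text tells. Its arguments: {"type":"object","properties":{"increments":{"type":"array"},"hand":{"type":"number"}},"required":["increments"]}

```bash
mkdir -p pics; ls; python3 - <<'E'
from workcell import *
import cv2,numpy as np,pickle
d={n:capture(n) for n in("top","scene")}
pickle.dump(d,open('d.pkl','wb'))
for n in d: cv2.imwrite(f'pics/{n}0.png',d[n]['color']);print(n,d[n]['K'].tolist(),np.round(d[n]['extrinsics'],4).tolist())
print(get_state())
E
```

```text
pics
top [[526.7020748997343, 0.0, 318.6453409590394], [0.0, 526.7020748997343, 250.9665218655531], [0.0, 0.0, 1.0]] [[0.0076, -1.0, 0.0036, 0.0044], [-0.9876, -0.008, -0.157, 0.6041], [0.157, -0.0024, -0.9876, 1.3013], [0.0, 0.0, 0.0, 1.0]]
scene [[571.4677158565352, 0.0, 323.07658649402237], [0.0, 571.4677158565352, 238.39893426808788], [0.0, 0.0, 1.0]] [[-0.6532, 0.7572, -0.0021, 0.3943], [0.6316, 0.5433, -0.5531, -0.3145], [-0.4176, -0.3626, -0.8331, 1.4599], [0.0, 0.0, 0.0, 1.0]]
{'clock': 0.1, 'joint_positions': array([-1.12901729e+00,  2.60620498e-01, -1.39232549e-01,  1.17273591e+00,
        1.39585861e-05,  1.57078667e+00]), 'qd': array([ 0.0009552 , -0.00155936,  0.0027782 , -0.00055092,  0.00025227,
        0.00074156]), 'tau': array([ 7.40031301e-04, -4.06509769e+01,  2.54526794e+01,  1.00667460e-02,
        1.55598764e-04, -4.83632334e-06]), 'tool_pos': array([ 0.22421909, -0.47407092,  0.25554983]), 'tcp_rot': array([3.13379649, 1.56900365, 2.00478884]), 'contact_force': array([ 0.1852664 ,  0.43865191, -0.5807697 ]), 'torque': array([ 0.01613918, -0.00620533, -0.03866045]), 'finger_gap': 0.08522589143004321}
```

View pics/top0.png

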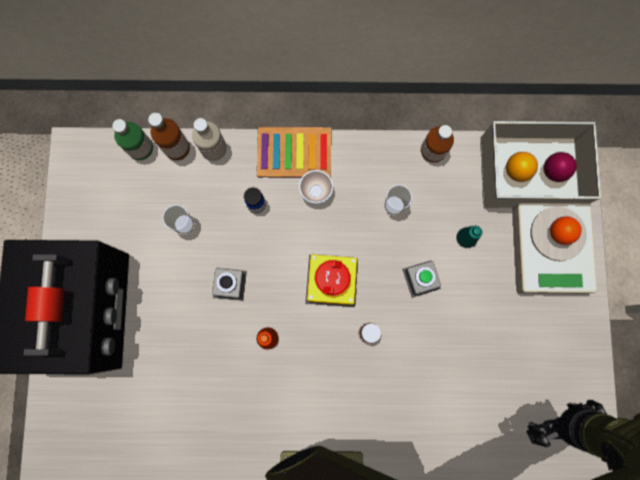

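View pics/scene0.png

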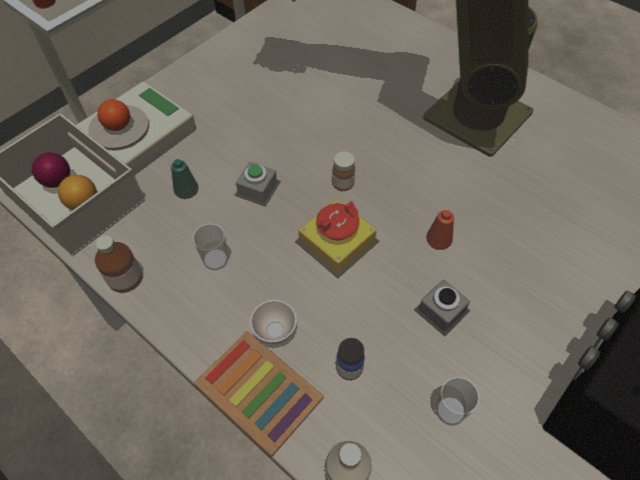

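The top view shows the stop station near (332,279), the green button near (425,277) and the black one near (227,283). The white-capped jar is at (371,334) and the orange cone at (267,338). Next I'll view enlarged crops.

```bash
python3 - <<'E'
import cv2,numpy as np,pickle
d=pickle.load(open('d.pkl','rb'))
def c(n,x,y,w,h,s): return cv2.resize(d[n]['color'][y:y+h,x:x+w],None,fx=s,fy=s,interpolation=cv2.INTER_CUBIC)
a=c('top',300,245,66,66,6); b=c('scene',290,190,96,66,6)[:, :400]
a2=c('top',395,250,66,33,6); b2=c('scene',225,155,66,33,6)
im=np.vstack([np.hstack([a,b[:396,:396]]),np.hstack([a2,b2])])
cv2.imwrite('pics/crop.png',im);print(im.shape)
E
```

```text
(594, 792, 3)
```

View pics/crop.png

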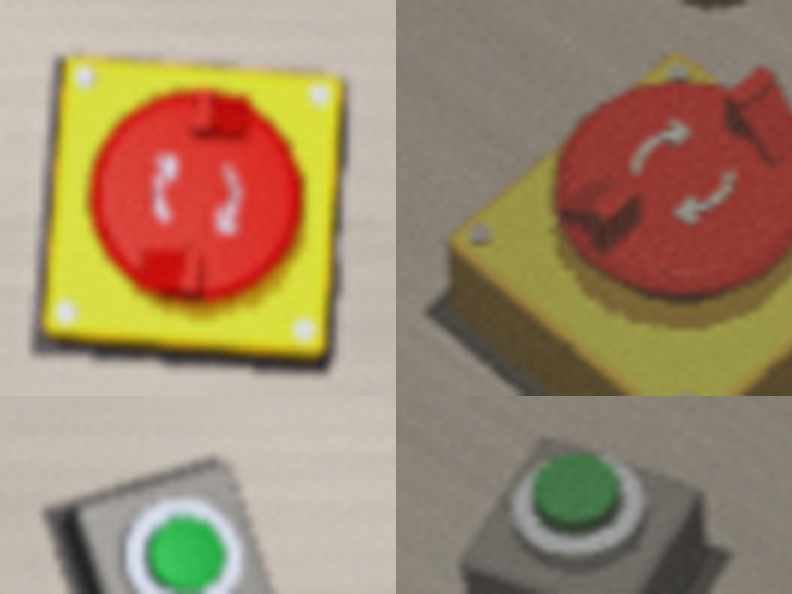

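```bash
cat > h.py <<'E'
import cv2,numpy as np,pickle
def proj(c,P):
    E=c['extrinsics'];r,_=cv2.Rodrigues(E[:3,:3]);return cv2.projectPoints(np.float64(P).reshape(-1,3),r,E[:3,3].copy(),c['K'],None)[0].reshape(-1,2)
def ray(c,uv,z):
    E=c['extrinsics'];R=E[:3,:3];o=-R.T@E[:3,3];v=R.T@np.linalg.solve(c['K'],[*uv,1]);return o+v*(z-o[2])/v[2]
E
python3 - <<'E'
from h import *
from scipy.optimize import least_squares
d=pickle.load(open('d.pkl','rb'))
u=lambda x0,y0,a,b:np.array([x0+(a+.5)/6-.5,y0+(b+.5)/6-.5])
T=[u(300,245,*p) for p in[(84,78),(320,95),(304,330),(66,313)]]
S=[u(290,190,*p) for p in[(282,72),(84,235)]]
for p in T: print(ray(d['top'],p,.051)[:2])
for p in S: print('scene',ray(d['scene'],p,.051)[:2])
print('head top', ray(d['top'],u(300,245,196,196),.085))
print('green',ray(d['top'],u(395,250,187,157),.067),ray(d['scene'],u(225,155,180,89),.067))
for n,p in dict(jar_a=(371,334),cone_a=(267,338),black=(227,283),jar_b=(253,193),cone_b=(476,229)).items(): print(n,ray(d['top'],p,dict(black=.067).get(n,.09))[:2])
# head contour
for n,(x0,y0,x1,y1) in dict(top=(300,245,366,311),scene=(290,190,386,256)).items():
    im=d[n]['color'][y0:y1,x0:x1].astype(int);m=((im[...,2]>90)&(im[...,1]<90)&(im[...,2]>im[...,1]*1.6)).astype(np.uint8)
    c=max(cv2.findContours(m,cv2.RETR_EXTERNAL,cv2.CHAIN_APPROX_NONE)[0],key=cv2.contourArea);e=cv2.fitEllipse(c)
    ce=np.array(e[0])+[x0,y0];print(n,'ellipse',ce,e[1],ray(d[n],ce,.085))
E
```

```text
[0.58634767 0.02190003]
[ 0.57986227 -0.07838721]
[ 0.48021079 -0.07140545]
[0.48655657 0.02855489]
scene [ 0.47652874 -0.07069985]
scene [ 0.57685044 -0.07724519]
head top [ 0.53266763 -0.02489628  0.085     ]
green [ 0.54025984 -0.2598353   0.067     ] [ 0.53636684 -0.25955527  0.067     ]
jar_a [ 0.3949016  -0.11902051]
cone_a [0.38345584 0.13235555]
black [0.51809773 0.23750273]
jar_b [0.74405912 0.17594261]
cone_b [ 0.65611621 -0.38360062]
top ellipse [332.28359604 277.56961823] (33.98963928222656, 34.6226806640625) [ 0.53187526 -0.02498204  0.085     ]
scene ellipse [338.78951645 219.98410416] (36.11387252807617, 41.12007141113281) [ 0.53009807 -0.02054796  0.085     ]
```

```bash
cat >> h.py <<'E'
from scipy.spatial.transform import Rotation as Ro
def st():
    from workcell import get_state
    s=get_state();R=Ro.from_euler('xyz',s['tcp_rot']).as_matrix();return s,R
def rep(*targets):
    s,R=st();print(round(s['clock'],2),'tcp',np.round(s['tool_pos'],4),'F',np.round(s['contact_force'],1),'gap',round(s['finger_gap'],4),'q',np.round(s['joint_positions'],3))
    print(np.round(R,3).tolist())
    for t in targets: print('tool shift to',t,np.round(R.T@(np.array(t)-s['tool_pos']),4))
E
python3 -c "
from h import *
rep((.5315,-.0243,.2),(.5385,-.2597,.2))"
```

```text
0.1 tcp [ 0.2242 -0.4741  0.2555] F [ 0.2  0.4 -0.6] gap 0.0852 q [-1.129  0.261 -0.139  1.173  0.     1.571]
[[-0.001, 0.904, 0.428], [0.002, 0.428, -0.904], [-1.0, 0.0, -0.002]]
tool shift to (0.5315, -0.0243, 0.2) [ 0.056   0.4701 -0.2751]
tool shift to (0.5385, -0.2597, 0.2) [ 0.0557  0.3758 -0.0593]
```

drive_tool --increments '[{"dy": 0.04,"dz": -0.023,"yaw": -0.1},{"dy": 0.08,"dz": -0.046,"yaw": -0.2},{"dy": 0.12,"dz": -0.07,"yaw": -0.3},{"dy": 0.16,"dz": -0.093,"yaw": -0.4},{"dy": 0.2,"dz": -0.117,"yaw": -0.5},{"dy": 0.24,"dz": -0.14,"yaw": -0.6},{"dy": 0.28,"dz": -0.163,"yaw": -0.7},{"dy": 0.32,"dz": -0.187,"yaw": -0.8},{"dy": 0.36,"dz": -0.21,"yaw": -0.93},{"dy": 0.4,"dz": -0.233,"yaw": -1.06}]' --hand 0

```text
invalid input
```

```bash
python3 -c "
from h import *
rep((.5315,-.0243,.14))"
```

```text
0.1 tcp [ 0.2242 -0.4741  0.2555] F [ 0.2  0.4 -0.6] gap 0.0852 q [-1.129  0.261 -0.139  1.173  0.     1.571]
[[-0.001, 0.904, 0.428], [0.002, 0.428, -0.904], [-1.0, 0.0, -0.002]]
tool shift to (0.5315, -0.0243, 0.14) [ 0.116   0.4701 -0.275 ]
```

drive_tool --increments '[{"dx": 0,"dy": 0.04,"dz": -0.023,"yaw": -0.1},{"dx": 0,"dy": 0.08,"dz": -0.046,"yaw": -0.2},{"dx": 0,"dy": 0.12,"dz": -0.07,"yaw": -0.3},{"dx": 0,"dy": 0.16,"dz": -0.093,"yaw": -0.4},{"dx": 0,"dy": 0.2,"dz": -0.117,"yaw": -0.5},{"dx": 0,"dy": 0.24,"dz": -0.14,"yaw": -0.6},{"dx": 0,"dy": 0.28,"dz": -0.163,"yaw": -0.7},{"dx": 0,"dy": 0.32,"dz": -0.187,"yaw": -0.8},{"dx": 0,"dy": 0.36,"dz": -0.21,"yaw": -0.93},{"dx": 0,"dy": 0.4,"dz": -0.233,"yaw": -1.06}]' --hand 0

```text
clock: 1.1
tool_pos: [0.4869, -0.0911, 0.256]
tcp_rot: [-2.96, 1.57, -3.024]
contact_force: [0.6, -0.6, -0.6]
finger_gap: 0.0001
```

```bash
python3 -c "
from h import *
rep((.5315,-.0243,.14))"
```

```text
1.1 tcp [ 0.4869 -0.0911  0.256 ] F [ 0.6 -0.6 -0.6] gap 0.0001 q [-0.185  0.21  -0.206  1.155 -0.     1.449]
[[-0.001, 0.063, 0.998], [-0.0, 0.998, -0.063], [-1.0, -0.0, -0.001]]
tool shift to (0.5315, -0.0243, 0.14) [0.116  0.0695 0.0404]
```

drive_tool --increments '[{"dx": 0.0,"dy": 0.035,"dz": 0.02,"yaw": 0},{"dx": 0.0,"dy": 0.0695,"dz": 0.0405,"yaw": 0},{"dx": 0.05,"dy": 0.0695,"dz": 0.0405,"yaw": 0},{"dx": 0.1,"dy": 0.0695,"dz": 0.0405,"yaw": 0},{"dx": 0.11,"dy": 0.0695,"dz": 0.0405,"yaw": 0},{"dx": 0.11,"dy": 0.0695,"dz": 0.0405,"yaw": 0}]'

```text
clock: 1.7
tool_pos: [0.5296, -0.0263, 0.1446]
tcp_rot: [-3.126, 1.565, 3.088]
contact_force: [-0.0, 0.6, 1.2]
finger_gap: 0.0001
```

```bash
python3 -c "
from h import *
rep((.5315,-.0243,.14))
from workcell import capture
d={n:capture(n) for n in('top','scene','wrist')}
pickle.dump(d,open('d1.pkl','wb'))
c=lambda n,x,y:cv2.resize(d[n]['color'][y:y+80,x:x+80],(400,400),interpolation=cv2.INTER_CUBIC)
cv2.imwrite('pics/s1.png',np.hstack([c('scene',300,165),cv2.resize(d['wrist']['color'],(400,300))[:,:] if 0 else cv2.copyMakeBorder(cv2.resize(d['wrist']['color'],(400,300)),0,100,0,0,0)]))"
```

```text
1.7 tcp [ 0.5296 -0.0263  0.1446] F [-0.   0.6  1.2] gap 0.0001 q [-0.05   0.345 -0.322  0.91   0.     1.59 ]
[[-0.006, 0.069, 0.998], [0.0, 0.998, -0.069], [-1.0, -0.0, -0.006]]
tool shift to (0.5315, -0.0243, 0.14) [0.0046 0.0021 0.0018]
```

View pics/s1.png

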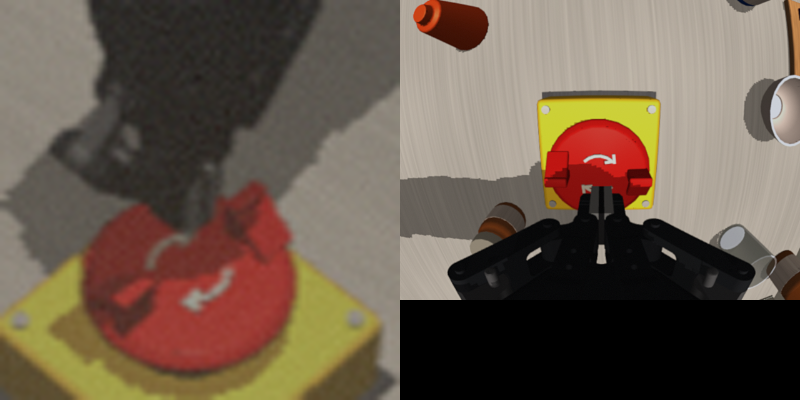

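Wrist view: the shut fingertips sit over the bare face, with a ridge on each side at about (557,168) and (640,180). Now pressing.

drive_tool --increments '[{"dx": 0.015,"dy": 0.001,"dz": 0.001,"yaw": 0},{"dx": 0.027,"dy": 0.001,"dz": 0.001,"yaw": 0},{"dx": 0.03,"dy": 0.001,"dz": 0.001,"yaw": 0},{"dx": 0.033,"dy": 0.001,"dz": 0.001,"yaw": 0},{"dx": 0.036,"dy": 0.001,"dz": 0.001,"yaw": 0},{"dx": 0.038,"dy": 0.001,"dz": 0.001,"yaw": 0},{"dx": 0.038,"dy": 0.001,"dz": 0.001,"yaw": 0}]'

```text
clock: 2.55
tool_pos: [0.5327, -0.0254, 0.1082]
tcp_rot: [1.722, 1.571, 1.653]
contact_force: [-0.7, -0.8, -0.5]
finger_gap: 0.0002
```

```bash
python3 -c "
from h import *
rep()"
```

```text
2.55 tcp [ 0.5327 -0.0254  0.1082] F [-0.7 -0.8 -0.5] gap 0.0002 q [-0.048  0.381 -0.374  0.816  0.     1.592]
[[-0.0, 0.069, 0.998], [0.0, 0.998, -0.069], [-1.0, 0.0, -0.0]]
```

drive_tool --increments '[{"dx": 0.001,"dy": 0,"dz": 0,"yaw": 0},{"dx": 0.002,"dy": 0,"dz": 0,"yaw": 0},{"dx": 0.002,"dy": 0,"dz": 0,"yaw": 0}]'

```text
clock: 2.85
tool_pos: [0.5329, -0.0254, 0.1068]
tcp_rot: [0.137, 1.57, 0.068]
contact_force: [-1.6, -0.1, 4.3]
finger_gap: 0.0
```

```bash
python3 -c "
from h import *
rep()"
```

```text
2.85 tcp [ 0.5329 -0.0254  0.1068] F [-1.6 -0.1  4.3] gap 0.0 q [-0.048  0.382 -0.376  0.812  0.     1.592]
[[0.001, 0.069, 0.998], [0.0, 0.998, -0.069], [-1.0, 0.0, 0.001]]
```

drive_tool --increments '[{"dx": 0.001,"dy": 0,"dz": 0,"yaw": 0},{"dx": 0.001,"dy": 0,"dz": 0,"yaw": 0}]'

```text
clock: 3.05
tool_pos: [0.5329, -0.0254, 0.1066]
tcp_rot: [0.063, 1.57, -0.006]
contact_force: [-3.3, -1.1, 10.0]
finger_gap: -0.0004
```

```bash
python3 -c "
from h import *
rep()"
```

```text
3.05 tcp [ 0.5329 -0.0254  0.1066] F [-3.3 -1.1 10. ] gap -0.0004 q [-0.048  0.382 -0.377  0.811  0.     1.592]
[[0.001, 0.069, 0.998], [-0.0, 0.998, -0.069], [-1.0, 0.0, 0.001]]
```

drive_tool --increments '[{"dx": -0.02,"dy": 0,"dz": 0,"yaw": 0},{"dx": -0.042,"dy": 0,"dz": 0,"yaw": 0},{"dx": -0.042,"dy": 0.021,"dz": 0.032,"yaw": 0},{"dx": -0.042,"dy": 0.021,"dz": 0.032,"yaw": 0},{"dx": -0.03,"dy": 0.021,"dz": 0.032,"yaw": 0},{"dx": -0.018,"dy": 0.021,"dz": 0.032,"yaw": 0},{"dx": -0.012,"dy": 0.021,"dz": 0.032,"yaw": 0},{"dx": -0.012,"dy": 0.021,"dz": 0.032,"yaw": 0}]'

```text
clock: 3.85
tool_pos: [0.5638, -0.007, 0.1151]
tcp_rot: [-3.072, 1.566, -3.141]
contact_force: [-0.9, -0.4, 0.0]
finger_gap: -0.0001
```

```bash
python3 -c "
from h import *
rep()
from workcell import capture
d={n:capture(n) for n in('scene','wrist')}
c=lambda n,x,y:cv2.resize(d[n]['color'][y:y+80,x:x+80],(400,400),interpolation=cv2.INTER_CUBIC)
w=d['wrist']['color'][120:440,200:520]
cv2.imwrite('pics/s2.png',np.hstack([c('scene',300,165),cv2.resize(w,(400,400))]))"
```

```text
3.85 tcp [ 0.5638 -0.007   0.1151] F [-0.9 -0.4  0. ] gap -0.0001 q [-0.012  0.423 -0.283  0.87  -0.     1.628]
[[-0.005, 0.069, 0.998], [-0.0, 0.998, -0.069], [-1.0, -0.0, -0.005]]
```

View pics/s2.png

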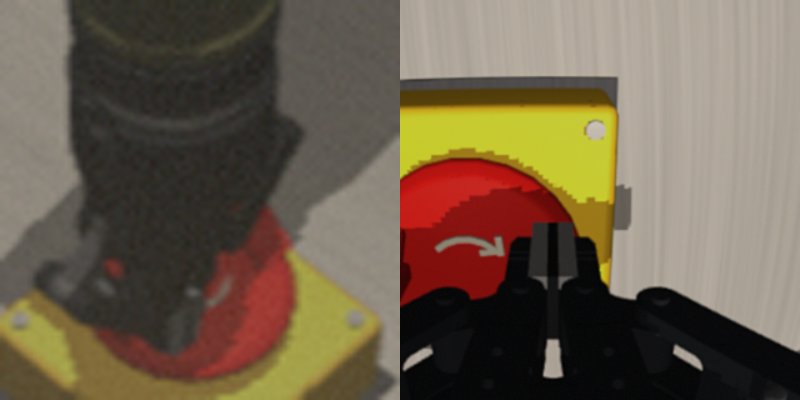

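The fingertips stand on the +y side of the far ridge (pads about (553,250) in the crop), clear of the face. Now I'll push along an arc, clockwise.

drive_tool --increments '[{"dx": -0.002,"dy": 0,"dz": 0,"yaw": 0},{"dx": -0.002,"dy": -0.0044,"dz": 0,"yaw": 0},{"dx": -0.002,"dy": -0.0076,"dz": 0.0013,"yaw": 0.1},{"dx": -0.002,"dy": -0.0109,"dz": 0.0024,"yaw": 0.2},{"dx": -0.002,"dy": -0.0143,"dz": 0.003,"yaw": 0.3},{"dx": -0.002,"dy": -0.0177,"dz": 0.0034,"yaw": 0.4},{"dx": -0.002,"dy": -0.0211,"dz": 0.0034,"yaw": 0.5},{"dx": -0.002,"dy": -0.0246,"dz": 0.003,"yaw": 0.6},{"dx": -0.002,"dy": -0.028,"dz": 0.0023,"yaw": 0.7},{"dx": -0.002,"dy": -0.028,"dz": 0.0023,"yaw": 0.7}]'

```text
clock: 4.95
tool_pos: [0.5672, -0.0353, 0.12]
tcp_rot: [0.74, 1.569, -0.029]
contact_force: [2.0, 0.4, 0.1]
finger_gap: 0.0003
```

```bash
python3 -c "
from h import *
rep()
from workcell import capture
d={n:capture(n) for n in('scene','top','wrist')}
c=lambda n,x,y:cv2.resize(d[n]['color'][y:y+80,x:x+80],(400,400),interpolation=cv2.INTER_CUBIC)
w=d['wrist']['color'][120:440,160:480]
cv2.imwrite('pics/s3.png',np.hstack([c('scene',300,175),cv2.resize(w,(400,400))]))"
```

```text
4.95 tcp [ 0.5672 -0.0353  0.12  ] F [2.  0.4 0.1] gap 0.0003 q [-0.062  0.421 -0.271  0.877  0.     2.278]
[[0.002, 0.696, 0.718], [-0.0, 0.718, -0.696], [-1.0, 0.001, 0.002]]
```

View pics/s3.png

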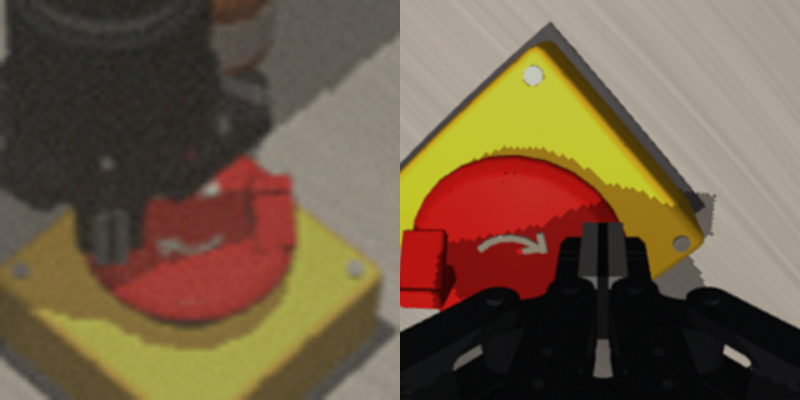

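Wrist view: the head has turned about 0.7 rad along with the fingers, with a reaction of about 2 N. I'll push a little further, then let it spring back along the arc and lift.

drive_tool --increments '[{"dx": 0,"dy": -0.0025,"dz": 0.001,"yaw": 0.08},{"dx": 0,"dy": -0.0025,"dz": 0.001,"yaw": 0.08},{"dx": 0,"dy": -0.0025,"dz": 0.001,"yaw": 0.08}]'

```text
clock: 5.4
tool_pos: [0.5657, -0.0372, 0.1194]
tcp_rot: [0.979, 1.57, 0.132]
contact_force: [0.1, 0.3, -0.0]
finger_gap: 0.0001
```

```bash
python3 -c "
from h import *
rep()"
```

```text
5.4 tcp [ 0.5657 -0.0372  0.1194] F [ 0.1  0.3 -0. ] gap 0.0001 q [-0.066  0.42  -0.274  0.876  0.     2.352]
[[0.0, 0.749, 0.662], [0.0, 0.662, -0.749], [-1.0, 0.0, 0.0]]
```

drive_tool --increments '[{"dx": 0,"dy": 0.0059,"dz": -0.0036,"yaw": -0.14},{"dx": 0,"dy": 0.0109,"dz": -0.0083,"yaw": -0.28},{"dx": 0,"dy": 0.0149,"dz": -0.0139,"yaw": -0.42},{"dx": 0,"dy": 0.0178,"dz": -0.0202,"yaw": -0.56},{"dx": 0,"dy": 0.0193,"dz": -0.0269,"yaw": -0.7},{"dx": 0,"dy": 0.0193,"dz": -0.0269,"yaw": -0.78},{"dx": -0.03,"dy": 0.0193,"dz": -0.0269,"yaw": -0.78},{"dx": -0.07,"dy": 0.0193,"dz": -0.0269,"yaw": -0.78},{"dx": -0.1,"dy": 0.0193,"dz": -0.0269,"yaw": -0.78},{"dx": -0.1,"dy": 0.0193,"dz": -0.0269,"yaw": -0.78}]'

```text
clock: 6.4
tool_pos: [0.5645, -0.0043, 0.2238]
tcp_rot: [0.032, 1.563, -0.035]
contact_force: [1.3, -0.0, -0.1]
finger_gap: 0.0002
```

```bash
python3 -c "
from h import *
rep((.5315,-.15,.22),(.538,-.2597,.22))
from workcell import capture
d=pickle.load(open('d.pkl','rb'))
n={k:capture(k) for k in('scene','top')}
pickle.dump(n,open('d2.pkl','wb'))
c=lambda i,x,y:cv2.resize(i[y:y+80,x:x+80],(400,400),interpolation=cv2.INTER_CUBIC)
cv2.imwrite('pics/s4.png',np.hstack([c(d['scene']['color'],295,180),c(n['scene']['color'],295,180)]))"
```

```text
6.4 tcp [ 0.5645 -0.0043  0.2238] F [ 1.3 -0.  -0.1] gap 0.0002 q [-0.008  0.337 -0.113  1.113 -0.     1.63 ]
[[0.008, 0.067, 0.998], [-0.0, 0.998, -0.067], [-1.0, 0.0, 0.008]]
tool shift to (0.5315, -0.15, 0.22) [ 0.0036 -0.1476 -0.0232]
tool shift to (0.538, -0.2597, 0.22) [ 0.0037 -0.2566 -0.0093]
```

View pics/s4.png

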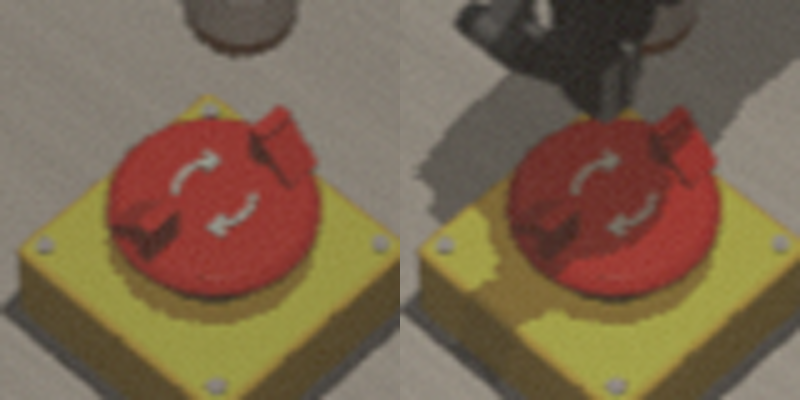

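Both crops match: arrow tips at (217,158) and (617,158), rim bottom at row 297 in each. So the head is out and straight. Next I'll check that numerically and go over the green button.

drive_tool --increments '[{"dx": 0,"dy": -0.045,"dz": -0.002,"yaw": 0},{"dx": 0,"dy": -0.09,"dz": -0.004,"yaw": 0},{"dx": 0,"dy": -0.135,"dz": -0.006,"yaw": 0},{"dx": 0,"dy": -0.18,"dz": -0.008,"yaw": 0},{"dx": 0,"dy": -0.225,"dz": -0.0095,"yaw": 0},{"dx": 0,"dy": -0.2565,"dz": -0.0095,"yaw": 0},{"dx": 0.05,"dy": -0.2565,"dz": -0.0095,"yaw": 0},{"dx": 0.1,"dy": -0.2565,"dz": -0.0095,"yaw": 0},{"dx": 0.115,"dy": -0.2565,"dz": -0.0095,"yaw": 0},{"dx": 0.115,"dy": -0.2565,"dz": -0.0095,"yaw": 0}]'

```text
clock: 7.5
tool_pos: [0.5306, -0.2577, 0.0989]
tcp_rot: [2.765, 1.559, 2.696]
contact_force: [-0.6, 1.2, -0.1]
finger_gap: 0.0003
```

```bash
python3 -c "
from h import *
rep((.5384,-.2597,.086))
from workcell import capture
d=pickle.load(open('d.pkl','rb'));n={k:capture(k) for k in('scene','top','wrist')}
for k,(x,y,w,h) in dict(scene=(310,195,56,48),top=(308,254,50,50)).items():
    t=d[k]['color'][y:y+h,x:x+w];r=cv2.matchTemplate(cv2.resize(n[k]['color'][y-6:y+h+6,x-6:x+w+6],None,fx=6,fy=6,interpolation=2),cv2.resize(t,None,fx=6,fy=6,interpolation=2),cv2.TM_CCOEFF_NORMED)
    _,m,_,l=cv2.minMaxLoc(r);print(k,m,(np.array(l)-36)/6)
    # head only: red mask centroid
    f=lambda im:[round(float(v),2) for v in cv2.fitEllipse(max(cv2.findContours(((im[...,2].astype(int)>90)&(im[...,2]>im[...,1]*1.6)).astype(np.uint8),0,1)[0],key=cv2.contourArea))[0]]
    print(f(t),f(n[k]['color'][y:y+h,x:x+w]))
c=lambda i,x,y:cv2.resize(i[y:y+80,x:x+80],(400,400),interpolation=cv2.INTER_CUBIC)
cv2.imwrite('pics/s5.png',np.hstack([c(n['scene']['color'],215,120),cv2.resize(n['wrist']['color'][120:440,160:480],(400,400))]))"
```

```text
7.5 tcp [ 0.5306 -0.2577  0.0989] F [-0.6  1.2 -0.1] gap 0.0003 q [-0.452  0.481 -0.229  0.872 -0.     1.187]
[[-0.01, 0.069, 0.998], [0.005, 0.998, -0.069], [-1.0, 0.004, -0.011]]
tool shift to (0.5384, -0.2597, 0.086) [ 0.0128 -0.0015  0.0081]
scene 0.9971351623535156 [0. 0.]
[28.79, 24.98] [28.78, 25.01]
top 0.9975618124008179 [0. 0.]
[24.29, 23.46] [24.27, 23.46]
```

View pics/s5.png

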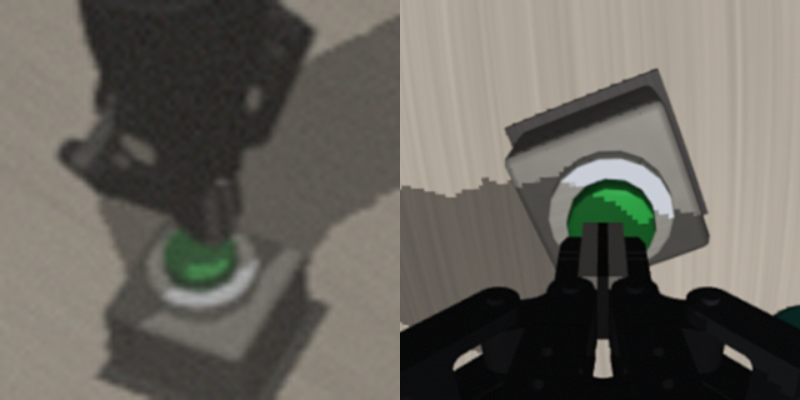

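The numeric match confirms the head is back at its original height and angle (0.0 px shift). The tips are over the green button (centre about (611,222) in the wrist crop). I'll let the arm settle before pressing.

drive_tool --increments '[{"dx": 0,"dy": 0,"dz": 0,"yaw": 0},{"dx": 0,"dy": 0,"dz": 0,"yaw": 0}]'

```text
clock: 7.85
tool_pos: [0.536, -0.26, 0.1058]
tcp_rot: [-0.392, 1.568, -0.461]
contact_force: [0.0, 0.3, -1.8]
finger_gap: 0.0002
```

```bash
python3 -c "
from h import *
rep((.5384,-.2597,.086))"
```

```text
7.85 tcp [ 0.536  -0.26    0.1058] F [ 0.   0.3 -1.8] gap 0.0002 q [-0.452  0.475 -0.22   0.873 -0.     1.188]
[[0.003, 0.069, 0.998], [-0.001, 0.998, -0.069], [-1.0, -0.001, 0.003]]
tool shift to (0.5384, -0.2597, 0.086) [0.0198 0.0005 0.0023]
```

drive_tool --increments '[{"dx": 0.005,"dy": 0,"dz": 0.002,"yaw": 0},{"dx": 0.01,"dy": 0,"dz": 0.002,"yaw": 0},{"dx": 0.013,"dy": 0,"dz": 0.002,"yaw": 0},{"dx": 0.015,"dy": 0,"dz": 0.002,"yaw": 0},{"dx": 0.017,"dy": 0,"dz": 0.002,"yaw": 0},{"dx": 0.019,"dy": 0,"dz": 0.002,"yaw": 0},{"dx": 0.02,"dy": 0,"dz": 0.002,"yaw": 0},{"dx": 0.02,"dy": 0,"dz": 0.002,"yaw": 0}]'

```text
clock: 8.65
tool_pos: [0.537, -0.2597, 0.0859]
tcp_rot: [-0.175, 1.57, -0.244]
contact_force: [-2.9, 1.5, 11.7]
finger_gap: 0.0
```

```bash
python3 -c "
from h import *
rep((.5384,-.2597,.086))"
```

```text
8.65 tcp [ 0.537  -0.2597  0.0859] F [-2.9  1.5 11.7] gap 0.0 q [-0.451  0.496 -0.242  0.832  0.     1.189]
[[0.001, 0.069, 0.998], [-0.0, 0.998, -0.069], [-1.0, -0.0, 0.001]]
tool shift to (0.5384, -0.2597, 0.086) [-0.0001  0.0001  0.0014]
```

drive_tool --increments '[{"dx": 0.001,"dy": 0,"dz": 0,"yaw": 0},{"dx": 0.001,"dy": 0,"dz": 0,"yaw": 0}]'

```text
clock: 8.85
tool_pos: [0.5371, -0.2597, 0.0858]
tcp_rot: [-0.225, 1.569, -0.294]
contact_force: [-4.1, 2.7, 16.4]
finger_gap: -0.0
```

drive_tool --increments '[{"dx": -0.01,"dy": 0,"dz": 0,"yaw": 0},{"dx": -0.03,"dy": 0,"dz": 0,"yaw": 0},{"dx": -0.07,"dy": 0,"dz": 0,"yaw": 0},{"dx": -0.11,"dy": 0,"dz": 0,"yaw": 0},{"dx": -0.14,"dy": 0,"dz": 0,"yaw": 0},{"dx": -0.14,"dy": -0.04,"dz": -0.02,"yaw": 0},{"dx": -0.14,"dy": -0.08,"dz": -0.04,"yaw": 0},{"dx": -0.14,"dy": -0.11,"dz": -0.06,"yaw": 0},{"dx": -0.14,"dy": -0.11,"dz": -0.06,"yaw": 0},{"dx": -0.14,"dy": -0.11,"dz": -0.06,"yaw": 0}]'

```text
clock: 9.85
tool_pos: [0.4689, -0.3657, 0.2229]
tcp_rot: [2.016, 1.57, 1.945]
contact_force: [0.2, 0.2, 0.7]
finger_gap: -0.0
```

```bash
python3 -c "
from h import *
rep()
from workcell import capture
d=pickle.load(open('d.pkl','rb'));n={k:capture(k) for k in('scene','top')}
def shift(k,x,y,w,h):
    t=d[k]['color'][y:y+h,x:x+w];r=cv2.matchTemplate(cv2.resize(n[k]['color'][y-6:y+h+6,x-6:x+w+6],None,fx=6,fy=6,interpolation=2),cv2.resize(t,None,fx=6,fy=6,interpolation=2),cv2.TM_CCOEFF_NORMED)
    _,m,_,l=cv2.minMaxLoc(r);return round(m,3),(np.array(l)-36)/6
for nm,b in dict(head=(315,200,48,40),green=(245,163,22,14),black=(436,286,24,18),jarA=(330,150,28,40),coneA=(426,208,30,42),jarB=(335,336,32,44),bowl=(248,300,52,45),coneB=(170,158,30,42)).items(): print(nm,shift('scene',*b))
cv2.imwrite('pics/s6.png',n['scene']['color'])"
```

```text
9.85 tcp [ 0.4689 -0.3657  0.2229] F [0.2 0.2 0.7] gap -0.0 q [-0.663  0.395 -0.027  1.15   0.     0.979]
[[-0.0, 0.071, 0.997], [0.001, 0.997, -0.071], [-1.0, 0.001, -0.0]]
head (0.996, array([0., 0.]))
green (0.996, array([0., 0.]))
black (0.998, array([0., 0.]))
jarA (0.998, array([0., 0.]))
coneA (0.997, array([0., 0.]))
jarB (0.997, array([0., 0.]))
bowl (0.995, array([0., 0.]))
coneB (0.998, array([0., 0.]))
```

View pics/s6.png

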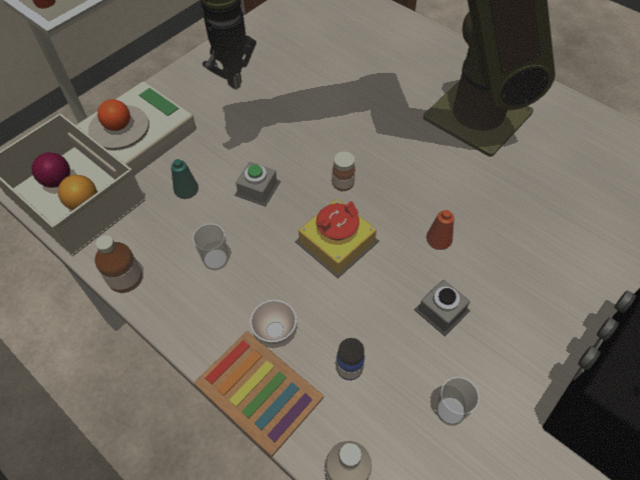

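The picture shows the arm clear at (225,50), the red head at (338,222) out and straight, and the green button at (255,170) out. Everything else stands where it did.

```bash
python3 -c "
from workcell import *
print(finish_job())"
```

```text
the job is handed in; nothing more can be done
None
```

I tested the emergency stop, released it, and pressed and let go the green start button, in the order you asked. I then handed the job in at about 10 s on the robot's clock.

- **Stop pressed:** with the fingers shut, I pushed the centre of the red head down to 82 mm. There it stopped moving while the force rose to 10 N. I saw no separate sign of the latch. I infer it from the depth and from the force falling to about zero after the snap point.
- **Stop released:** I pushed the far ridge clockwise along an arc to about 0.75 rad, with about 2 N of reaction, then backed off along the same arc. Afterwards the head matched its first picture with no measurable shift in height or angle.
- **Green button:** it reached the end of its travel, with its top at about 61 mm. The force rose from 11.7 to 16.4 N with no further movement, and it came back out when I let go.

**Last checks:** the arm was clear, with no contact force. The red head, both buttons, both cones, both jars and the bowl showed no shift in the scene camera. I checked the two beakers only by eye, and they stand in place. The two cameras disagreed by about 2–4 mm on positions, so I averaged them. No check failed.

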